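Put the lift-table selector into third slot

TASK

The carton is packed and the pallet lift table has to feed it out: put the selector lever on the console into the third slot, the far right one with three dots beside it. Push the red knob with the fingertips and do not pull it up: along the left-hand slots to the cross channel, across to the right without dipping into the fourth slot (near right), then forward until it is fully home, and leave it there. Leave the tape roll, the small carton and the marker where they are.

Things in the scene. Friction and masses are not known exactly. Their poses are not given: they have to be found in the camera images.
- console: Fixed blue control box, 200 mm deep (x), 180 mm wide (y), 103 mm high with the 6 mm steel gate plate on its top; turned by up to 0.35 rad. Origin at the centre of its underside; x forward (away from the operator), y left, z up. Dots on the plate: slot one far left, two near left, three far right, four near right.
- gate_centre (a point): Centre of the H gate, on the plate's upper face; axes as console. Two slots along x at y = +25 mm (left) and -25 mm (right), 16 mm wide, open from x = -38 to +38 mm, joined by a cross channel along y at x = 0, 20 mm wide. The lever's 12 mm shaft can move only within these openings.
- slot_three (a point): Where the lever's shaft stands in the gate when about fully home in slot three: x +30 mm, y -25 mm from gate_centre, on the plate's upper face; axes as console.
- knob (a point): Centre of the lever's red knob, an upright cylinder 36 mm in diameter, 42 mm high, axis z along the lever. The lever tilts both ways about a pivot 90 mm below gate_centre; the knob is 151 mm from the pivot (about 61 mm above the plate when upright). It starts anywhere along the left-hand slots, stays where it is left, and takes about 1.5 to 3 N at the knob to move.
- cross_tilt (a joint): sideways tilt of the lever in rad: about -0.28 in the left-hand slots, +0.28 in the right-hand slots, 0 midway. The shaft's y in the gate is -87 mm x tan(cross_tilt)
- fore_tilt (a joint): forward tilt of the lever in rad: 0 at the cross channel, + forward (away from the operator), - backward; about +0.32 fully home in slots one and three, -0.32 in two and four. The lever can move sideways only within about +-0.04 rad of 0
- knob_lift (a joint): how far the knob is pulled up along the lever against its spring, in m: 0 at rest, at most 0.015; the spring takes about 10 N before it starts to rise. It is not to be lifted
- tape_roll: loose roll of brown packing tape lying flat to the right of the console, 84 mm in diameter, 48 mm high, bore 60 mm; origin at the centre of its underside
- small_carton: loose closed white carton with a brown band of tape, left of the console, 60 mm (x) by 90 mm (y) by 70 mm high; origin at the centre of its underside
- marker: loose thick marker lying left of the console and nearer the robot, 125 mm long (its x) and 17 mm thick, grey with a black cap; origin at the middle of its underside
Not all that is in view belongs to the job. What is shaped like the small_carton but green, pink or yellow is not meant.

How it is judged:
By the outcome, as a careful person would: the job done as asked, in the order asked, and still so for the second after the job is handed in, with the robot touching nothing.
It also fails if it takes over 64 s, if anything falls off the work surface, if the arm or the gripper's body presses on something with over 40 N, if the wrist force passes 120 N, or if a joint passes its speed limit or range.

ROBOT

A 7-joint arm with a two-finger parallel gripper is mounted at the origin on the work surface. World frame = base frame: x ahead of the robot, y to its left, z up, the work surface at z = 0. Lengths are in m, angles in rad, forces in N, time in s.
With the tool pointing down it reaches from about 0.425 to 0.875 m from the base axis. Payload 9.9 kg.
Tool frame: the origin (TCP) lies midway between the tips of the shut fingers; the grasp point (between the pads) lies ctrl.hold_point_z behind it (ctrl.hold_point_z is the distance from the TCP to the grasp point, in m); z points along the fingers, y is the direction in which the jaws open and shut (so a half turn about z gives the same grasp; the last joint's range is limited). The gripper opens to 85 mm and grips with 20 to 120 N. Pads are 22 mm wide; open, the fingers measure 114 mm over their backs; the gripper's body (76 mm by 85 mm) begins 54 mm behind the grasp point. The pads swing forward as they close: fully open they stand 13 mm farther back than shut.
Start: joints at [-1.293, 0.576, 0.025, 1.437, -0.015, 1.129, -0.057], TCP at [0.239, 0.631, 0.195] pointing down, gripper open.
Joint ranges: [-2.76, 2.76], [-0.34, 2.15], [-1.52, 1.57], [0.19, 2.46], [-1.09, 4.23], [0.17, 1.99], [-2.82, 2.82]. Speed limits (rad/s): [2.22, 2.22, 3.01, 3.01, 3.14, 3.14, 3.14].

INTERFACE

Orientations are given as a rotation vector (axis times angle).
In Python, from bench import readout, eyes, ctrl gives the robot as it stands.
- The arm moves only by the shell command python3 -m creep 'ROWS' [FORCE]. ROWS is JSON, one flat list of numbers, 7 for each row, row after row: the shift along the tool's x, y, z in cm, then the turn, a rotation vector about the tool's x, y, z in degrees, then the gripper's target within -1 to 1 (fully open at 1, half-way at 0, shut at -1). A call has exactly 10 rows; each row is the pose to reach, as a shift and turn from the pose measured when the call began, along the tool's axes at that moment; what a row does not reach only later rows make up. A row lasts 1/10 s, in which the tool goes at most 50 mm and 8.59 degrees, less where a joint would pass 70% of its speed; a pose out of reach is approached as far as the arm can. A call with a gripper value outside its range is refused whole. The fingers move at their own pace and stop on an object; FORCE is the grip in N (left out, the last holds). Time passes only in rows, so rows that repeat a pose let the fingers close, or fill a call up. It gives the time, the measured TCP pose, the force and the opening at its end, in the units of the state.
- readout.read_state(): the state, without advancing time (a new reading comes with each control period).
- eyes.read_camera(name): name is "scene" or "top"; returns a dict with "image" (400x640x3 uint8, red, green, blue), "fovy" (degrees; the focal length in pixels is half the picture's height over the tangent of half this angle, whatever the lens; pixels are square), "cx", "cy" (the principal point, pixels), "k1" (the pictures are not rectified: a ray, as slopes to the right and down, at radius r is drawn at 1 + k1 r^2 times it, then the intrinsics apply), "R" (3x3) and "t" (3): a world point X has camera coordinates R X + t. Camera axes: x right, y down, z forward; pixel columns grow to the right and rows downward; lengths in m; the calibration is good to about 2 mm. A picture is of the moment at which its call begins. There is no depth.
- ctrl.finish_job(): hands the job in, once; it reports no verdict.
Trained networks look in the newest picture that a camera, given by its name, has taken for a name from the list of things; names that differ only in an ending like _2 or _b are one class to them, and where a whole thing is asked for, a point or a joint stands for the part that bears it (a point fixed in the world has none). Each returns a list of dicts, best first, with "conf" (0 to 1); they miss things now and then, are a little off and sometimes report something else, mostly with a low value. They report only what shows in the picture. A call takes as long as a camera call. They do not tell look-alikes from the thing itself.
- eyes.spot_in(camera, label): "xyz" ([x, y, z] in m, in world coordinates, good to about 4 mm: the middle of the surface that is visible of it).
- eyes.trace(camera, label): "region" (400x640 bool, what is visible of it).
- eyes.pinpoint(camera, label): "xyz" ([x, y, z] in m, in world coordinates, good to about 4 mm: a listed point, or the origin of a listed thing).
The state is a dict: "t": time; "joints": joint angles; "joint_velocities": joint speeds; "effort": joint torques, N m; "position": TCP position; "orientation": TCP orientation; "contact_force": force on the tool from outside, world axes, zero at the start; "ft_torque": the same for the moment, N m; "width": finger opening in m.
Only numpy, scipy, OpenCV 4.12 (cv2) and the standard library are available. Lean on these libraries where they do the work, as an engineer would, in place of code of your own. Each camera call takes 0.05 s, during which the arm holds its last target.

## Working session

There is one attempt and no reset: what is moved stays moved. The work goes in short steps, Python scripts to look and compute and a shell command to move; the robot and the scene stay as the last step left them, time stands still between calls to the robot, and variables do not carry over. Pictures are saved under pics/ and viewed, and the job is handed in when it is done.

```bash
ls; mkdir -p pics
python3 - <<'E'
from bench import readout, eyes, ctrl
import cv2,numpy as np
s=readout.read_state()
print({k:np.round(v,3) for k,v in s.items()}, ctrl.hold_point_z)
for n in ("scene","top"):
    c=eyes.read_camera(n); cv2.imwrite(f"pics/{n}0.png",c["image"][:,:,::-1])
    print(n,c["fovy"],c["cx"],c["cy"],c["k1"],np.round(c["R"],3).tolist(),np.round(c["t"],3))
    for l in ("knob","gate_centre","slot_three","console"):
        print(l,[(round(d["conf"],2),np.round(d["xyz"],4)) for d in eyes.pinpoint(n,l)])
E
```

```text
pics
{'t': np.float64(0.0), 'joints': array([-1.293,  0.577,  0.025,  1.438, -0.015,  1.129, -0.056]), 'joint_velocities': array([-0.001,  0.   , -0.001,  0.002,  0.   ,  0.001,  0.001]), 'effort': array([-2.0000e-03, -7.6575e+01,  2.2500e+00, -2.8597e+01,  1.6000e-02,
        1.3000e-02, -0.0000e+00]), 'position': array([0.239, 0.631, 0.194]), 'orientation': array([-5.65e-01, -3.09e+00,  3.00e-03]), 'contact_force': array([ 0.579, -0.207,  0.267]), 'ft_torque': array([0.003, 0.021, 0.015]), 'width': np.float64(0.085)} 0.0187
scene 44.80232810384393 314.7868155594793 207.61544911554148 -0.1116245719386908 [[-0.152, 0.988, 0.009], [0.812, 0.13, -0.569], [-0.564, -0.08, -0.822]] [ 0.017 -0.468  1.747]
knob [(0.75, array([0.5605, 0.104 , 0.1562]))]
gate_centre [(0.76, array([0.5907, 0.0673, 0.1042]))]
slot_three [(0.65, array([0.6204, 0.0372, 0.1033])), (0.19, array([0.5878, 0.064 , 0.001 ]))]
console [(0.75, array([5.882e-01, 6.520e-02, 1.000e-04]))]
top 43.01119425133193 328.4288183077677 201.74380949025442 0.038145810785007506 [[0.01, -1.0, -0.001], [-0.988, -0.01, -0.152], [0.152, 0.003, -0.988]] [0.074 0.663 1.049]
knob [(0.66, array([0.5619, 0.1025, 0.1528]))]
gate_centre [(0.7, array([0.5884, 0.0637, 0.1031]))]
slot_three [(0.8, array([0.6206, 0.0352, 0.106 ])), (0.59, array([ 0.6497,  0.2422, -0.002 ])), (0.52, array([0.5289, 0.2433, 0.0007]))]
console [(0.64, array([ 0.5922,  0.0617, -0.0029]))]
```

View pics/scene0.png

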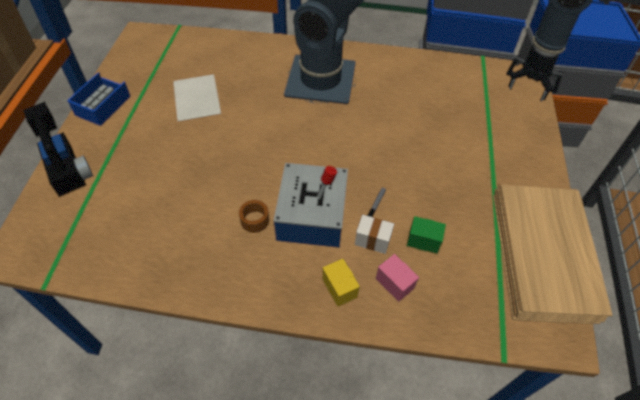

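View pics/top0.png

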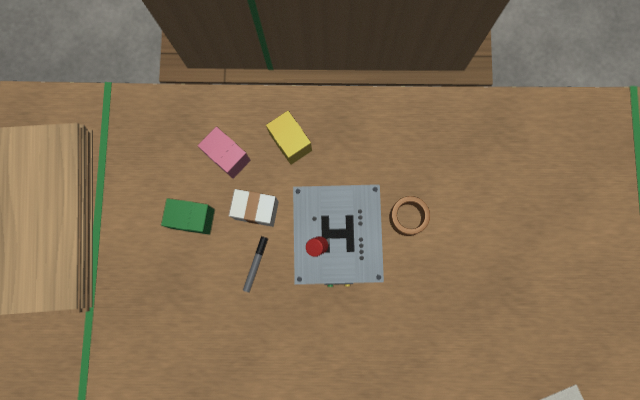

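The lever stands in the near-left slot: the knob is at top (316,246), and the gate is the black H centred near (338,233). The roll is at (410,216), and the white carton and marker are to the left. Next I'll get the console yaw and the exact gate.

```bash
cat > h.py <<'E'
from bench import readout, eyes, ctrl
import cv2,numpy as np
from scipy.spatial.transform import Rotation as Ro
def ray(c,p,z):
    f=200/np.tan(np.radians(c["fovy"]/2)); d=(np.array(p,float)-[c["cx"],c["cy"]])/f; u=d.copy()
    for _ in range(20): u=d/(1+c["k1"]*(u@u))
    R=np.array(c["R"]);t=np.array(c["t"]); o=-R.T@t; v=R.T@np.r_[u,1]
    return (o+v*(z-o[2])/v[2])[:2]
def proj(c,X):
    f=200/np.tan(np.radians(c["fovy"]/2)); q=np.array(c["R"])@X+c["t"]; u=q[:2]/q[2]
    return u*(1+c["k1"]*(u@u))*f+[c["cx"],c["cy"]]
E
python3 - <<'E'
from h import *
for n in ("top","scene"):
    c=eyes.read_camera(n); im=c["image"]
    g=eyes.trace(n,"console")[0]; reg=g["region"].astype(np.uint8)
    if n=="top":
        hs=im.astype(int); m=(reg>0)&(im.max(2)<35)
        k,lab,st,ce=cv2.connectedComponentsWithStats(m.astype(np.uint8))
        for i in range(1,k):
            if st[i,4]>3: print(st[i],ce[i].round(1),ray(c,ce[i],.103).round(4))
    else: pass
    cv2.imwrite(f"pics/{n}z.png",cv2.resize(im[150:260,260:400] if n=="scene" else im[175:295,270:430],None,fx=5,fy=5,interpolation=cv2.INTER_CUBIC)[:,:,::-1])
    m=((im[:,:,0]>120)&(im[:,:,1]<60)).astype(np.uint8); 
    k,lab,st,ce=cv2.connectedComponentsWithStats(m)
    print(n,[(s[4],x.round(1)) for s,x in zip(st[1:],ce[1:]) if s[4]>20])
E
```

```text
[322 216  31  36 446] [339.3 231.7] [0.5922 0.0575]
top [(np.int32(232), array([313.8, 247. ]))]
scene [(np.int32(77), array([330.1, 170.4]))]
```

View pics/topz.png

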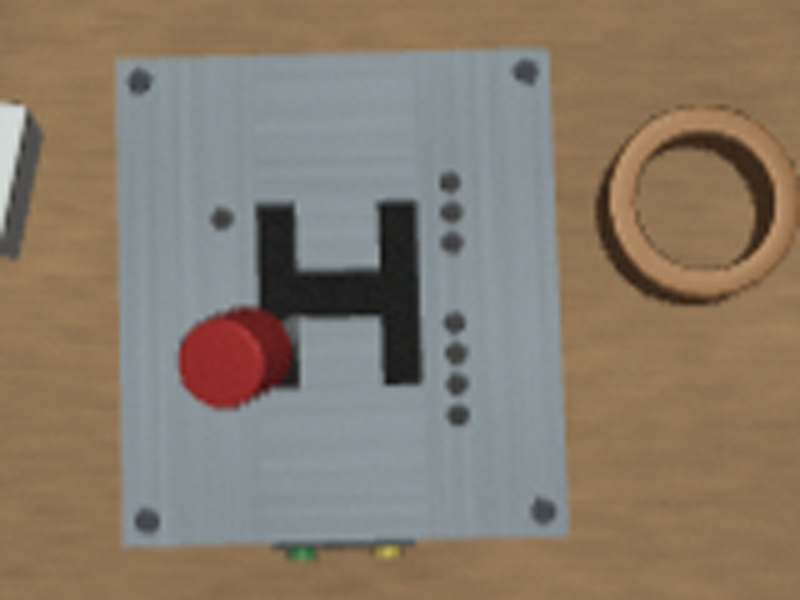

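The zoom shows the plate corners, the H and the red knob (near left) clearly. I'll turn those pixels into the console pose.

Run:
```python
from h import *
c=eyes.read_camera("top")
P=lambda p:ray(c,(np.array(p)+.5)/5-.5+[270,175],.103)
cor=[P(p) for p in [(118,58),(548,49),(568,536),(125,546)]]
scr=[P(p) for p in [(139,82),(526,72),(543,511),(147,521)]]
for q in (cor,scr):
    q=np.array(q); ce=q.mean(0); fx=(q[0]+q[1]-q[2]-q[3])/2; fy=(q[0]+q[3]-q[1]-q[2])/2
    print(ce.round(4),np.linalg.norm(fx).round(4),np.linalg.norm(fy).round(4),np.arctan2(fx[1],fx[0]).round(4),np.arctan2(-fy[0],fy[1]).round(4))
r=[P((398,202)),P((403,384))]; l=P((276,204)); print(np.round(r+[l],4), np.linalg.norm(r[0]-r[1]))
d=r[0]-r[1]; print("yaw",np.arctan2(d[1],d[0]))
yaw=0.022
print("knob top pix at z .172",ray(c,((222+.5)/5-.5+270,(362+.5)/5-.5+175),.172))
print(Ro.from_rotvec(readout.read_state()["orientation"]).as_matrix().round(3))
```

```text
[0.5889 0.0611] 0.1994 0.1782 0.0351 0.0321
[0.5889 0.0615] 0.1796 0.1599 0.036 0.0359
[[0.6268 0.0374]
 [0.5523 0.0351]
 [0.6255 0.0875]] 0.07451598876438878
yaw 0.03116384443346216
knob top pix at z .172 [0.55611941 0.10663279]
[[-0.935  0.354 -0.   ]
 [ 0.354  0.935  0.   ]
 [ 0.     0.    -1.   ]]
```

```bash
python3 -m creep '[-2,-2,0,0,0,-2,-1, -5,-5,0,0,0,-5,-1, -8,-7.5,0,0,0,-8,-1, -11,-10.5,0,0,0,-11,-1, -14,-13,0,0,0,-13,-1, -17,-16,0,0,0,-15,-1, -20,-19,0,0,0,-17,-1, -23,-21.5,0,0,0,-19,-1, -25.5,-23.5,0,0,0,-21,-1, -27,-25,0,0,0,-22.6,-1]' 40
python3 - <<'E'
from h import *
s=readout.read_state();p=s["position"];M=Ro.from_rotvec(s["orientation"]).as_matrix();print(s["t"],p,s["width"],M.round(3).tolist())
print(M.T@(np.array([0.506,0.102,p[2]])-p))
E
```

```text
t: 1.75
position: [0.4045, 0.2994, 0.1949]
orientation: [-0.049, 3.14, -0.0]
contact_force: [0.2, -0.5, -0.5]
width: -0.0005
1.75 [0.40446971 0.29941623 0.19492492] -0.0004960715493256818 [[-1.0, -0.031, 0.001], [-0.031, 1.0, -0.0], [-0.001, -0.0, -1.0]]
[-9.53036812e-02 -2.00496265e-01  1.50882864e-04]
```

```bash
python3 -m creep '[-2,-4,0,0,0,0,-1, -4,-8,0,0,0,0,-1, -6,-12,0,0,0,0,-1, -8,-16,0,0,0,0,-1, -9,-19,0,0,0,0,-1, -9.5,-20,0,0,0,0,-1, -9.5,-20,1.5,0,0,0,-1, -9.5,-20,3,0,0,0,-1, -9.5,-20,4.7,0,0,0,-1, -9.5,-20,4.7,0,0,0,-1]'
python3 - <<'E'
from h import *
c=eyes.read_camera("top");im=c["image"]
cv2.imwrite("pics/t1.png",cv2.resize(im[175:295,270:430],None,fx=5,fy=5)[:,:,::-1])
c=eyes.read_camera("scene");im=c["image"]
cv2.imwrite("pics/s1.png",cv2.resize(im[130:250,250:410],None,fx=5,fy=5)[:,:,::-1])
for n in("top","scene"): print([(round(d["conf"],2),np.round(d["xyz"],4)) for d in eyes.pinpoint(n,"knob")])
E
```

```text
t: 2.75
position: [0.5043, 0.103, 0.1465]
orientation: [0.051, -3.139, 0.001]
contact_force: [-0.5, -0.7, -0.1]
width: 0.0001
[]
[(0.7, array([0.5626, 0.1041, 0.1576]))]
```

View pics/t1.png

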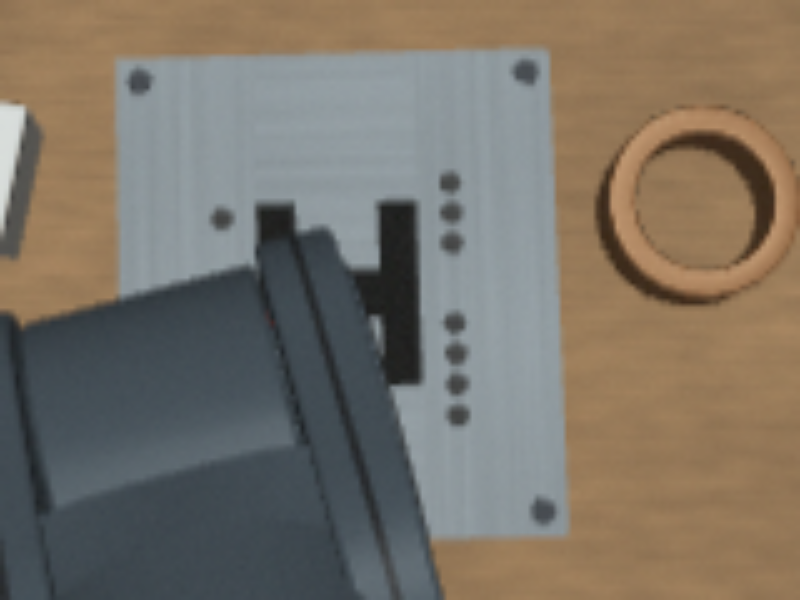

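View pics/s1.png

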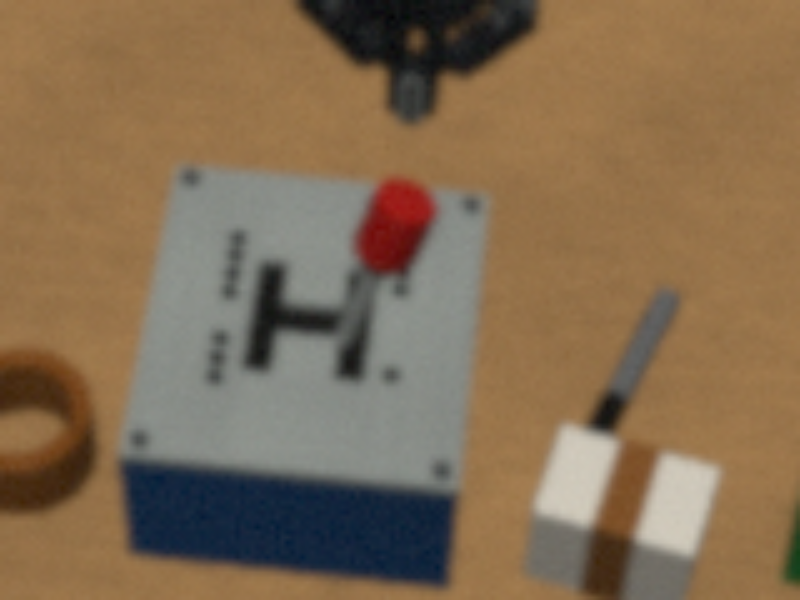

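The scene view shows the fingertips at crop (410,110), lined up behind the knob at (397,225). I'll push forward short of the cross channel and measure.

```bash
python3 -m creep '[-0.6,0,0,0,0,0,-1, -1.2,0,0,0,0,0,-1, -1.8,0,0,0,0,0,-1, -2.4,0,0,0,0,0,-1, -2.9,0,0,0,0,0,-1, -3.4,0,0,0,0,0,-1, -3.8,0,0,0,0,0,-1, -4.2,0,0,0,0,0,-1, -4.5,0,0,0,0,0,-1, -4.6,0,0,0,0,0,-1]'
cat > look.py <<'E'
import sys
from h import *
G=np.array([.5893,.062,.103]); yw=.034; ex=np.array([np.cos(yw),np.sin(yw)]); ey=np.array([-ex[1],ex[0]])
s=readout.read_state(); d=s["position"][:2]-G[:2]
print("tcp console mm",(d@ex*1e3).round(1),(d@ey*1e3).round(1),s["position"][2].round(4),"F",np.round(s["contact_force"],1),"t",s["t"])
for n in ("scene","top"):
    c=eyes.read_camera(n);im=c["image"]
    a=im[130:250,250:410] if n=="scene" else im[175:295,270:430]
    cv2.imwrite(f"pics/{sys.argv[1]}{n[0]}.png",cv2.resize(a,None,fx=5,fy=5,interpolation=cv2.INTER_CUBIC)[:,:,::-1])
    for k in eyes.pinpoint(n,"knob"):
        d=np.array(k["xyz"])[:2]-G[:2]; print(n,k["conf"].__round__(2),"knob mm",(d@ex*1e3).round(1),(d@ey*1e3).round(1),"z",round(k["xyz"][2],4))
E
python3 look.py a2
```

```text
t: 3.95
position: [0.5525, 0.1044, 0.149]
orientation: [-0.05, 3.139, 0.0]
contact_force: [0.1, -0.2, 0.4]
width: -0.0
tcp console mm -35.4 43.6 0.149 F [ 0.1 -0.2  0.4] t 3.95
scene 0.7 knob mm -26.9 41.0 z 0.1554
```

View pics/a2s.png

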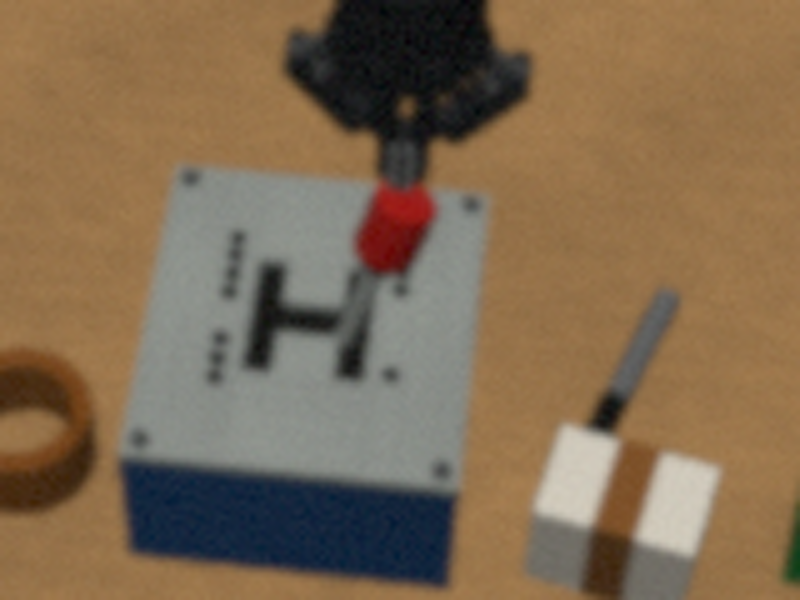

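The TCP reads 35 mm behind the gate while the knob hasn't moved, and there is no contact force. That doesn't fit a 36 mm knob, so I'll check the TCP reading against the picture.

Run:
```python
from h import *
c=eyes.read_camera("scene"); s=readout.read_state(); p=s["position"]; M=Ro.from_rotvec(s["orientation"]).as_matrix()
print(p,s["joints"].round(3),M.round(3).tolist(),s["contact_force"],s["width"])
Z=lambda X:((proj(c,np.array(X))-[250,130]+.5)*5-.5).round(0)
print("tcp",Z(p),"tcp+6cm up",Z(p+[0,0,.06]),"gate",Z([.5893,.062,.103]),"knob",Z([.561,.103,.155]))
for dx in(-.01,-.02,-.03):print(dx,Z(p+[dx,0,0]))
```

```text
[0.55199623 0.10442919 0.1490681 ] [-0.299  0.453  0.042  1.807 -0.023  0.881  1.356] [[-0.999, -0.032, 0.002], [-0.032, 0.999, 0.0], [-0.002, 0.0, -1.0]] [ 0.13996398  0.09530494 -1.09238649] 0.0002746287203482872
tcp [396. 220.] tcp+6cm up [400. 148.] gate [307. 316.] knob [392. 226.]
-0.01 [399. 206.]
-0.02 [401. 192.]
-0.03 [404. 178.]
```

View pics/a2t.png

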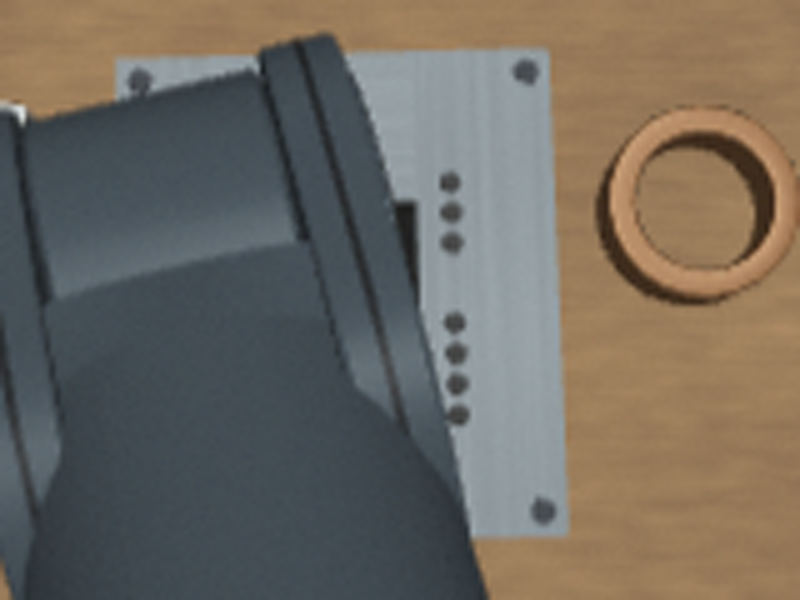

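Run:
```python
from h import *
c=eyes.read_camera("scene")
p=np.array([.239,.631,.1945]); y=np.array([.354,.935,0])
for dz in (0,.013,.03,.045): print(dz,[proj(c,p+a*y*.0425+[0,0,dz]).round(1) for a in(-1,1)])
print("pose1",((proj(c,np.array([.5043,.103,.1465]))-[250,130]+.5)*5-.5))
im=cv2.imread("pics/scene0.png"); cv2.imwrite("pics/g0.png",cv2.resize(im[20:120,480:620],None,fx=5,fy=5,interpolation=cv2.INTER_CUBIC))
```

```text
0 [array([505.5, 100.4]), array([532.8, 110.9])]
0.013 [array([506.9,  97.1]), array([534.4, 107.7])]
0.03 [array([508.7,  92.8]), array([536.5, 103.4])]
0.045 [array([510.3,  89. ]), array([538.3,  99.6])]
pose1 [405.1443833  156.12071755]
```

View pics/g0.png

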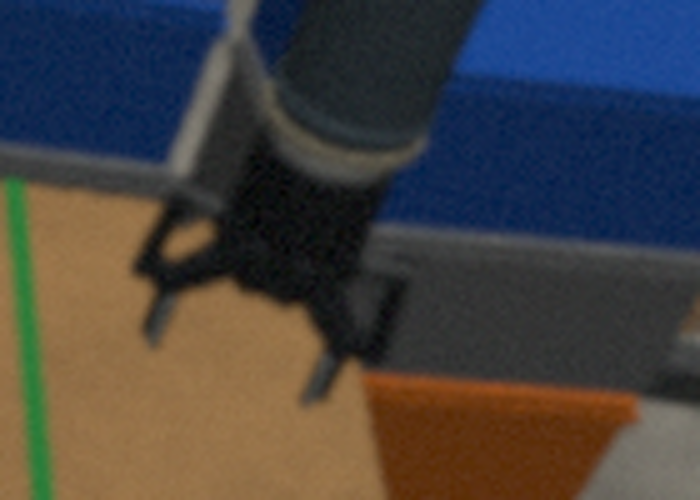

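Tip pixels in the scene view sit about 7 px (25–30 mm) above the projected TCP. This was also true at the start pose. So the tips are either higher or further back than read out, and may be above the knob. I'll back off and settle it with a light touch on the plate (z 0.103).

```bash
python3 -m creep '[0.5,0,0,0,0,0,-1, 1.2,0,0,0,0,0,-1, 2,0,0,0,0,0,-1, 2.8,0,0,0,0,0,-1, 3.3,0,0,0,0,0,-1, 3.3,0,0.8,0,0,0,-1, 3.3,0,1.6,0,0,0,-1, 3.3,0,2.4,0,0,0,-1, 3.3,0,3.2,0,0,0,-1, 3.3,0,3.7,0,0,0,-1]'; python3 look.py a3
```

```text
t: 5.25
position: [0.5188, 0.1033, 0.1108]
orientation: [-0.05, 3.14, -0.0]
contact_force: [-0.1, -0.6, 0.7]
width: 0.0003
tcp console mm -69.0 43.6 0.1108 F [-0.1 -0.6  0.7] t 5.25
scene 0.72 knob mm -28.1 41.1 z 0.1578
```

View pics/a3s.png

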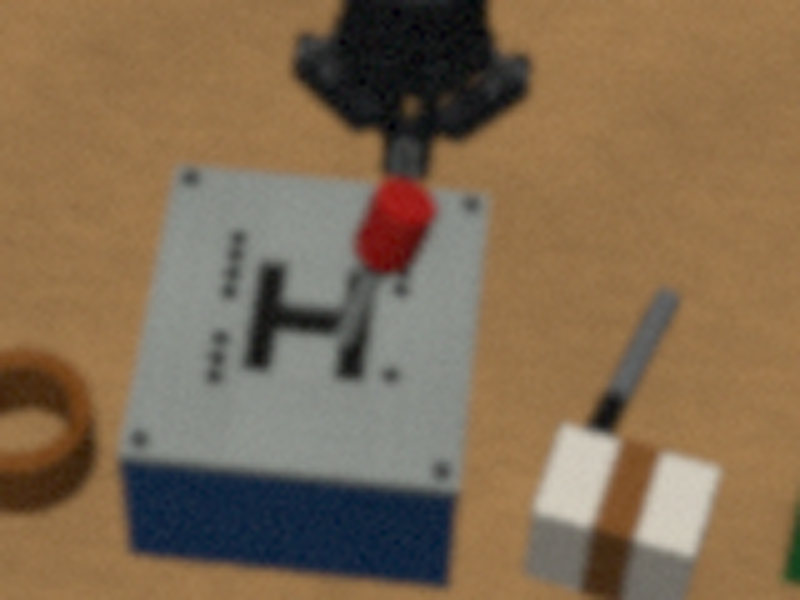

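```bash
python3 -m creep '[0,0,0.1,0,0,0,-1, 0,0,0.2,0,0,0,-1, 0,0,0.3,0,0,0,-1, 0,0,0.4,0,0,0,-1, 0,0,0.5,0,0,0,-1, 0,0,0.6,0,0,0,-1, 0,0,0.7,0,0,0,-1, 0,0,0.8,0,0,0,-1, 0,0,0.9,0,0,0,-1, 0,0,1.0,0,0,0,-1]'
```

```text
t: 6.45
position: [0.5192, 0.1034, 0.1018]
orientation: [-0.05, 3.139, 0.0]
contact_force: [-0.3, 0.1, 0.1]
width: 0.0002
```

```bash
python3 -m creep '[0,0,0.1,0,0,0,-1, 0,0,0.2,0,0,0,-1, 0,0,0.3,0,0,0,-1, 0,0,0.4,0,0,0,-1, 0,0,0.5,0,0,0,-1, 0,0,0.6,0,0,0,-1, 0,0,0.7,0,0,0,-1, 0,0,0.8,0,0,0,-1, 0,0,0.9,0,0,0,-1, 0,0,1.0,0,0,0,-1]'; python3 look.py a4
```

```text
t: 7.45
position: [0.5192, 0.1034, 0.0917]
orientation: [-0.05, 3.139, 0.0]
contact_force: [-0.1, -0.5, 0.5]
width: 0.0001
tcp console mm -68.6 43.7 0.0917 F [-0.1 -0.5  0.5] t 7.45
scene 0.81 knob mm -27.6 40.8 z 0.1567
```

View pics/a4s.png

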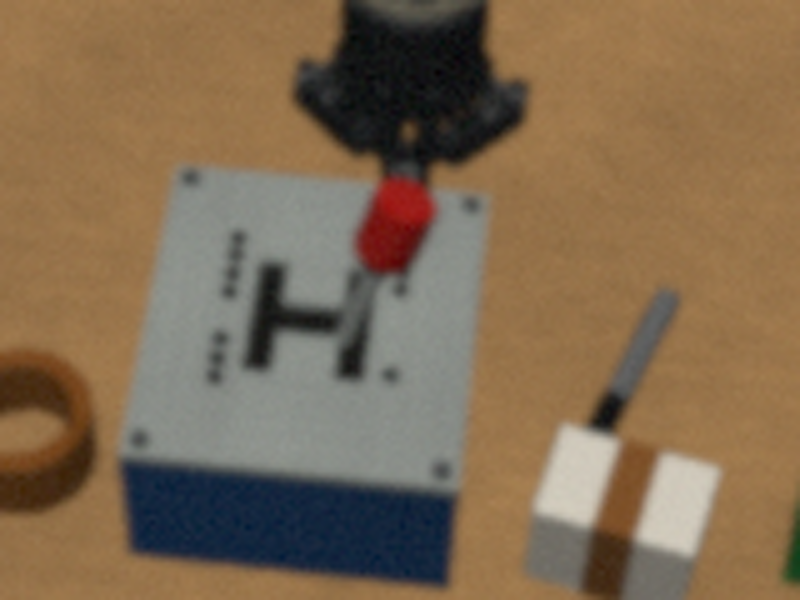

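```bash
python3 -m creep '[0,0,0.1,0,0,0,-1, 0,0,0.2,0,0,0,-1, 0,0,0.3,0,0,0,-1, 0,0,0.4,0,0,0,-1, 0,0,0.5,0,0,0,-1, 0,0,0.6,0,0,0,-1, 0,0,0.7,0,0,0,-1, 0,0,0.8,0,0,0,-1, 0,0,0.9,0,0,0,-1, 0,0,1.0,0,0,0,-1]'; python3 look.py a5
```

```text
t: 8.65
position: [0.5192, 0.1034, 0.0817]
orientation: [-0.05, 3.139, 0.0]
contact_force: [0.2, 0.1, 0.5]
width: -0.0
tcp console mm -68.6 43.7 0.0817 F [0.2 0.1 0.5] t 8.65
scene 0.67 knob mm -23.3 39.2 z 0.1575
```

View pics/a5s.png

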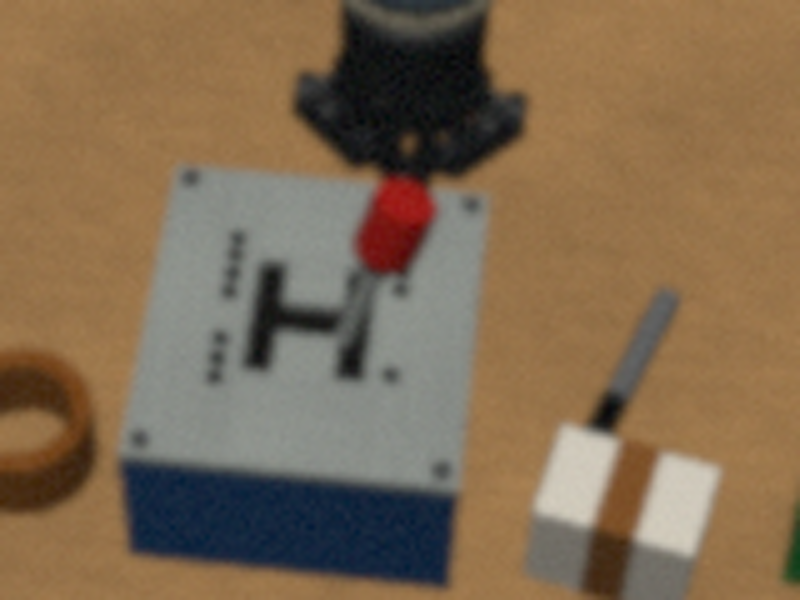

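```bash
python3 -m creep '[0,0,0.1,0,0,0,-1, 0,0,0.2,0,0,0,-1, 0,0,0.3,0,0,0,-1, 0,0,0.4,0,0,0,-1, 0,0,0.5,0,0,0,-1, 0,0,0.6,0,0,0,-1, 0,0,0.7,0,0,0,-1, 0,0,0.8,0,0,0,-1, 0,0,0.85,0,0,0,-1, 0,0,0.85,0,0,0,-1]'
```

```text
t: 9.85
position: [0.5192, 0.1033, 0.0732]
orientation: [-0.05, 3.14, 0.0]
contact_force: [-0.1, 0.2, 0.5]
width: 0.0
```

```bash
python3 -m creep '[0,0,-0.5,0,0,0,-1, 0,0,-1,0,0,0,-1, 0,0.7,-1,0,0,0,-1, 0,1.4,-1,0,0,0,-1, 0,2.1,-1,0,0,0,-1, 0,2.8,-1,0,0,0,-1, 0,3.5,-1,0,0,0,-1, 0,4,-1,0,0,0,-1, 0,4,-1,0,0,0,-1, 0,4,-1,0,0,0,-1]'; python3 look.py a6;python3 - <<'E'
from h import *
c=eyes.read_camera("scene"); p=readout.read_state()["position"]
print(((proj(c,p)-[250,130]+.5)*5-.5).round(0), ((proj(c,p+[0,0,.03])-[250,130]+.5)*5-.5).round(0))
E
```

```text
t: 10.85
position: [0.5179, 0.1432, 0.0831]
orientation: [-0.05, 3.14, -0.0]
contact_force: [-0.3, 0.2, 0.0]
width: -0.0001
tcp console mm -68.6 83.6 0.0831 F [-0.3  0.2  0. ] t 10.85
top 0.71 knob mm 68.0 180.8 z -0.0002
top 0.64 knob mm -22.4 44.3 z 0.153
[468. 255.] [471. 222.]
```

View pics/a6s.png

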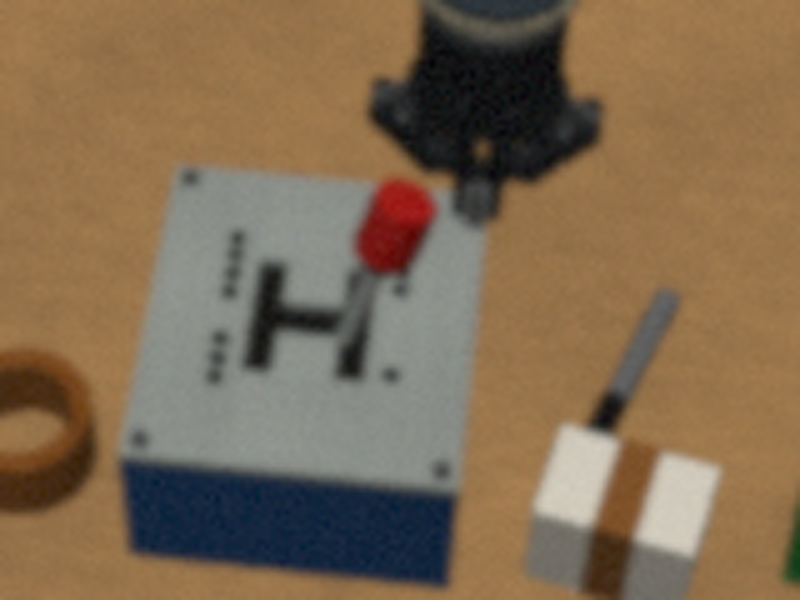

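View pics/a6t.png

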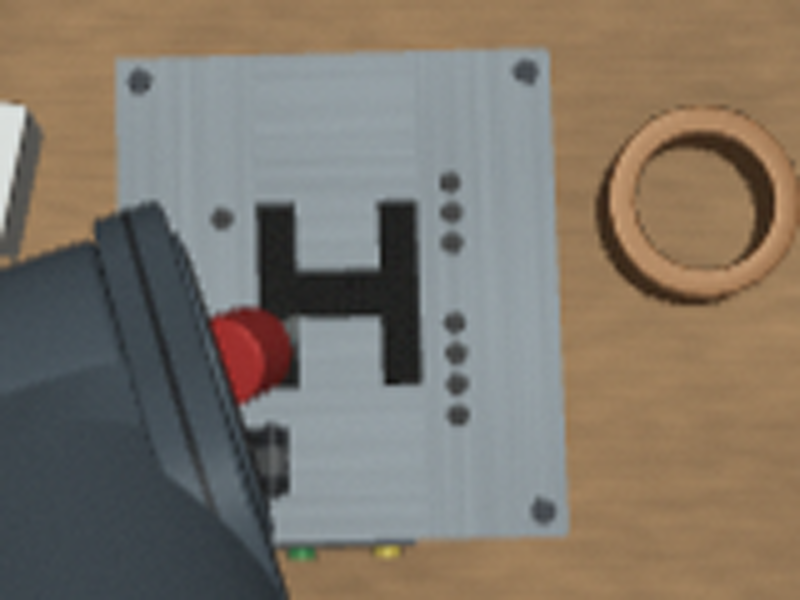

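Scene shows the shut tip at crop (478,218) beside the knob. In top the right knuckle peeks out at (270,460), and the same knuckle is in scene at (388,98). I can triangulate it.

Run:
```python
from h import *
s=readout.read_state();p=s["position"]
cs=eyes.read_camera("scene");ct=eyes.read_camera("top")
def line(c,px): 
    a=np.r_[ray(c,px,.1),.1];b=np.r_[ray(c,px,.3),.3]; return a,b
for tp,sp in [((270,460),(388,98)),((270,460),(385,110)),((280,460),(385,90))]:
    a,b=line(ct,((tp[0]+.5)/5-.5+270,(tp[1]+.5)/5-.5+175)); e,f=line(cs,((sp[0]+.5)/5-.5+250,(sp[1]+.5)/5-.5+130))
    A=np.c_[b-a,-(f-e)]; k=np.linalg.lstsq(A,e-a,rcond=None)[0]
    x1=a+k[0]*(b-a);x2=e+k[1]*(f-e); print(x1.round(4),x2.round(4),"rel tcp",((x1+x2)/2-p).round(4))
# tip pixel at candidate heights
for z in (.083,.1,.113,.12,.13): print(z,ray(cs,(478.5/5-.5+250,218.5/5-.5+130),z).round(4),"tcp",p.round(4))
```

```text
[0.5185 0.0876 0.2078] [0.5178 0.0935 0.2078] rel tcp [ 0.0002 -0.0524  0.1246]
[0.5187 0.0877 0.1984] [0.5182 0.0923 0.1985] rel tcp [ 0.0005 -0.053   0.1153]
[0.5184 0.0839 0.2134] [0.5175 0.0917 0.2135] rel tcp [ 0.     -0.0551  0.1303]
0.083 [0.4899 0.1455] tcp [0.518  0.1429 0.0832]
0.1 [0.5037 0.1461] tcp [0.518  0.1429 0.0832]
0.113 [0.5142 0.1466] tcp [0.518  0.1429 0.0832]
0.12 [0.5198 0.1468] tcp [0.518  0.1429 0.0832]
0.13 [0.5279 0.1472] tcp [0.518  0.1429 0.0832]
```

The tip x agrees, but the tips really are about 35 mm above the reported TCP. That is consistent with no touch down to 0.073, and it means the earlier pass went over the knob. I'll run with a reported z of about 0.110, which puts the tips at about 0.145.

```bash
python3 -m creep '[0,-0.5,-1,0,0,0,-1, 0,-1.2,-2,0,0,0,-1, 0,-2,-2.7,0,0,0,-1, 0,-3,-2.7,0,0,0,-1, 0,-3.8,-2.7,0,0,0,-1, 0,-4.1,-2.7,0,0,0,-1, -0.5,-4.1,-2.7,0,0,0,-1, -1,-4.1,-2.7,0,0,0,-1, -1.5,-4.1,-2.7,0,0,0,-1, -2,-4.1,-2.7,0,0,0,-1]'; python3 look.py b1
```

```text
t: 12.2
position: [0.5394, 0.1033, 0.11]
orientation: [-0.05, 3.14, 0.0]
contact_force: [-1.7, 0.3, 1.6]
width: 0.0
tcp console mm -48.5 42.9 0.11 F [-1.7  0.3  1.6] t 12.2
scene 0.52 knob mm -16.1 40.0 z 0.1579
```

View pics/b1s.png

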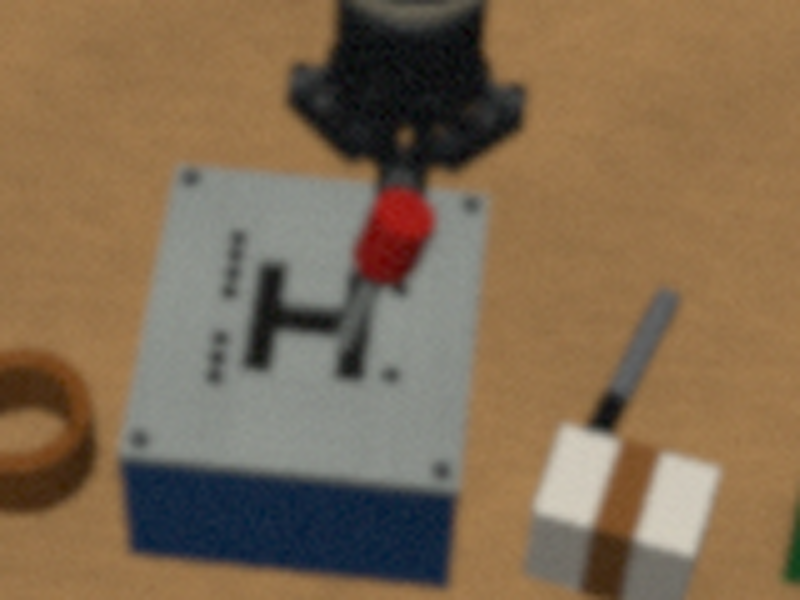

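The knob is moving (top edge now crop y≈188, knob at −16 mm, reaction 1.7 N). I'll push on to the cross channel.

```bash
python3 -m creep '[-0.2,0,0,0,0,0,-1, -0.5,0,0,0,0,0,-1, -0.8,0,0,0,0,0,-1, -1,0,0,0,0,0,-1, -1.2,0,0,0,0,0,-1, -1.4,0,0,0,0,0,-1, -1.6,0,0,0,0,0,-1, -1.75,0,0,0,0,0,-1, -1.75,0,0,0,0,0,-1, -1.75,0,0,0,0,0,-1]'; python3 look.py b2;
python3 -m creep '[0.3,0,0,0,0,0,-1, 0.8,0,0,0,0,0,-1, 1.3,0,0,0,0,0,-1, 1.8,0.5,0,0,0,0,-1, 2.3,1.5,0,0,0,0,-1, 2.8,2.5,0,0,0,0,-1, 3,3.5,0,0,0,0,-1, 3,4.5,0,0,0,0,-1, 3,5.5,0,0,0,0,-1, 3,6,0,0,0,0,-1]'; python3 look.py b3
```

```text
t: 13.4
position: [0.5569, 0.1034, 0.1101]
orientation: [-0.049, 3.139, -0.0]
contact_force: [-0.5, -0.3, -0.4]
width: -0.0007
tcp console mm -31.0 42.5 0.1101 F [-0.5 -0.3 -0.4] t 13.4
scene 0.55 knob mm 3.4 43.7 z 0.1622
top 0.45 knob mm 31.3 -29.5 z 0.1064
t: 14.6
position: [0.525, 0.1641, 0.11]
orientation: [-0.052, 3.139, 0.001]
contact_force: [0.3, 0.5, 1.0]
width: 0.0001
tcp console mm -60.8 104.2 0.11 F [0.3 0.5 1. ] t 14.6
scene 0.55 knob mm -3.4 40.2 z 0.1577
top 0.54 knob mm 0.7 43.7 z 0.156
top 0.5 knob mm 66.5 179.2 z -0.0028
```

View pics/b3s.png

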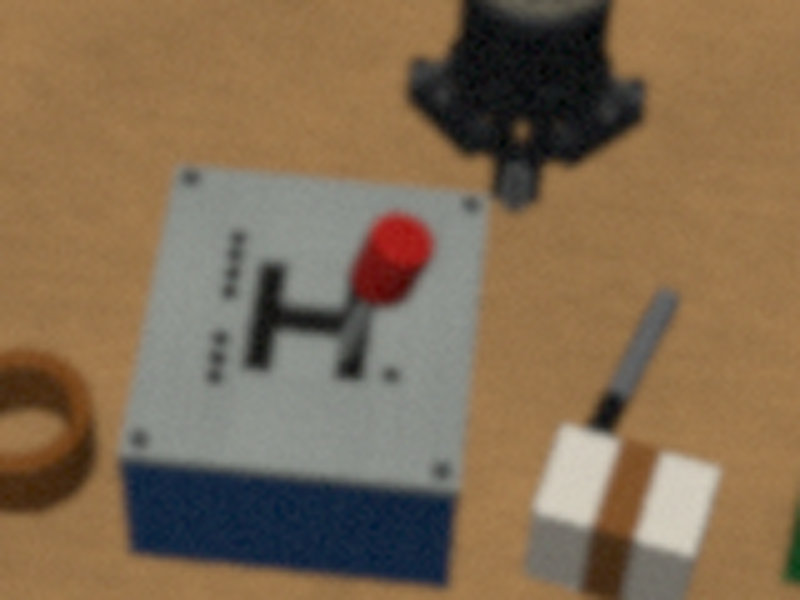

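View pics/b3t.png

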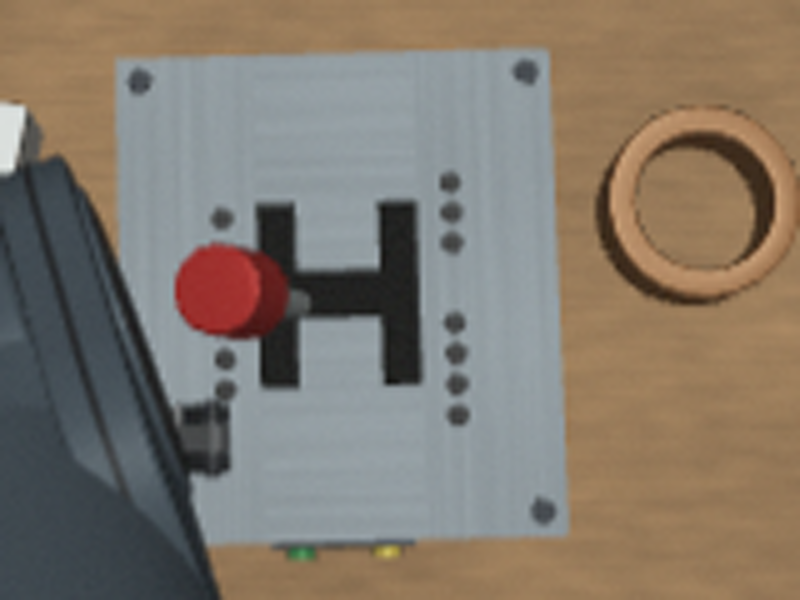

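Run:
```python
from h import *
G=np.array([.5893,.062]); yw=.034; ex=np.array([np.cos(yw),np.sin(yw)]); ey=np.array([-ex[1],ex[0]])
for n,px,o in (("top",(219,291),(270,175)),("scene",(400,241),(250,130))):
    c=eyes.read_camera(n); d=ray(c,((px[0]+.5)/5-.5+o[0],(px[1]+.5)/5-.5+o[1]),.178)-G; print(n,(d@ex).round(4),(d@ey).round(4),"fore",np.arctan2(d@ex,.165).round(3))
```

```text
top -0.0052 0.0462 fore -0.031
scene 0.0008 0.0485 fore 0.005
```

The knob reads within about −0.03 to 0.005 rad of the cross channel. Next I'll bring the fingers to its left side, lined up with it.

```bash
python3 -m creep '[-0.6,0,0,0,0,0,-1, -1.5,0,0,0,0,0,-1, -2.5,0,0,0,0,0,-1, -3.5,0,0,0,0,0,-1, -4.5,0,0,0,0,0,-1, -5.4,0,0,0,0,0,-1, -6,0,0,0,0,0,-1, -6,-0.4,0,0,0,0,-1, -6,-1,0,0,0,0,-1, -6,-1.4,0,0,0,0,-1]'; python3 look.py b4
```

```text
t: 15.9
position: [0.585, 0.1486, 0.1101]
orientation: [-0.048, 3.14, -0.001]
contact_force: [0.1, -0.9, -0.8]
width: 0.0002
tcp console mm -1.3 86.7 0.1101 F [ 0.1 -0.9 -0.8] t 15.9
scene 0.58 knob mm -0.7 41.7 z 0.1594
top 0.38 knob mm -0.4 45.7 z 0.1576
top 0.26 knob mm 4.2 0.8 z -0.0017
```

View pics/b4s.png

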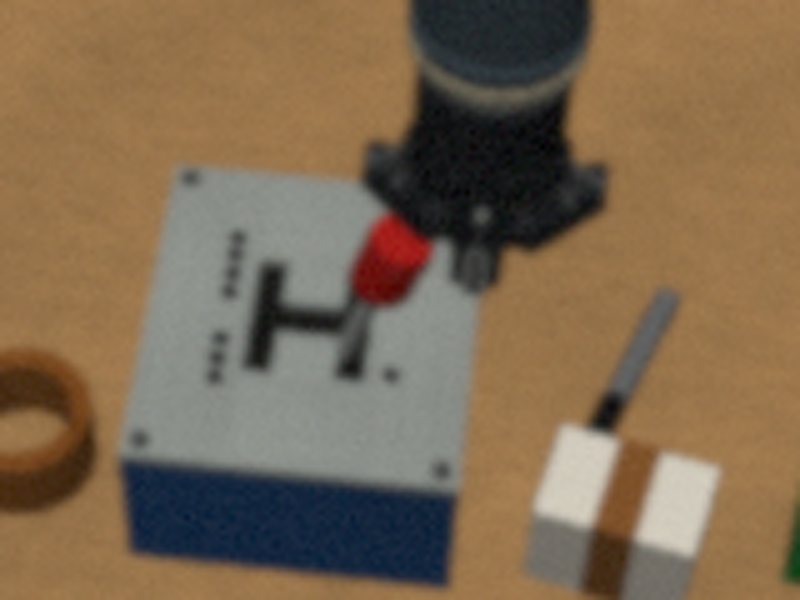

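Scene shows the fingertips left of the knob, level with it, but the gripper linkage overhangs close to the knob top. I'll raise 10 mm so only the fingertips touch, then push right.

```bash
python3 -m creep '[0,0.2,-0.5,0,0,0,-1, 0,0.2,-1,0,0,0,-1, 0,-0.4,-1,0,0,0,-1, 0,-1,-1,0,0,0,-1, 0,-1.6,-1,0,0,0,-1, 0,-2.2,-1,0,0,0,-1, 0,-2.8,-1,0,0,0,-1, 0,-3.4,-1,0,0,0,-1, 0,-4,-1,0,0,0,-1, 0,-4.4,-1,0,0,0,-1]'; python3 look.py b5
```

```text
t: 17.1
position: [0.5866, 0.1046, 0.1202]
orientation: [-0.047, 3.14, -0.001]
contact_force: [-0.2, 1.7, -0.1]
width: -0.0002
tcp console mm -1.3 42.7 0.1202 F [-0.2  1.7 -0.1] t 17.1
scene 0.68 knob mm -1.9 10.4 z 0.1656
```

View pics/b5s.png

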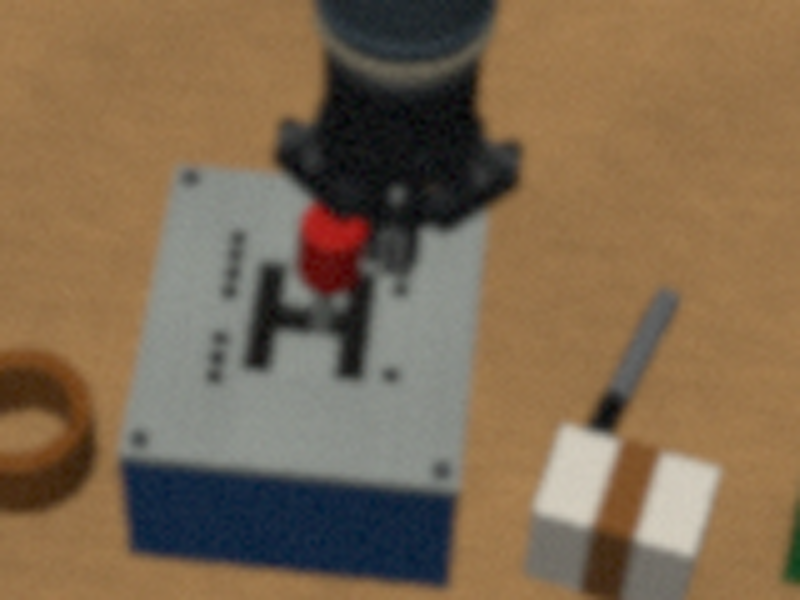

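The lever is moving across the channel (knob crop (333,245), 1.7 N). Continuing.

```bash
python3 -m creep '[0,-0.5,0,0,0,0,-1, 0,-1,0,0,0,0,-1, 0,-1.5,0,0,0,0,-1, 0,-2,0,0,0,0,-1, 0,-2.5,0,0,0,0,-1, 0,-3,0,0,0,0,-1, 0,-3.5,0,0,0,0,-1, 0,-4,0,0,0,0,-1, 0,-4.3,0,0,0,0,-1, 0,-4.5,0,0,0,0,-1]'; python3 look.py b6
```

```text
t: 18.3
position: [0.5877, 0.0597, 0.12]
orientation: [-0.047, 3.14, -0.001]
contact_force: [0.3, 1.6, -0.1]
width: 0.0002
tcp console mm -1.7 -2.2 0.12 F [ 0.3  1.6 -0.1] t 18.3
scene 0.74 knob mm -1.5 -32.7 z 0.1655
```

View pics/b6s.png

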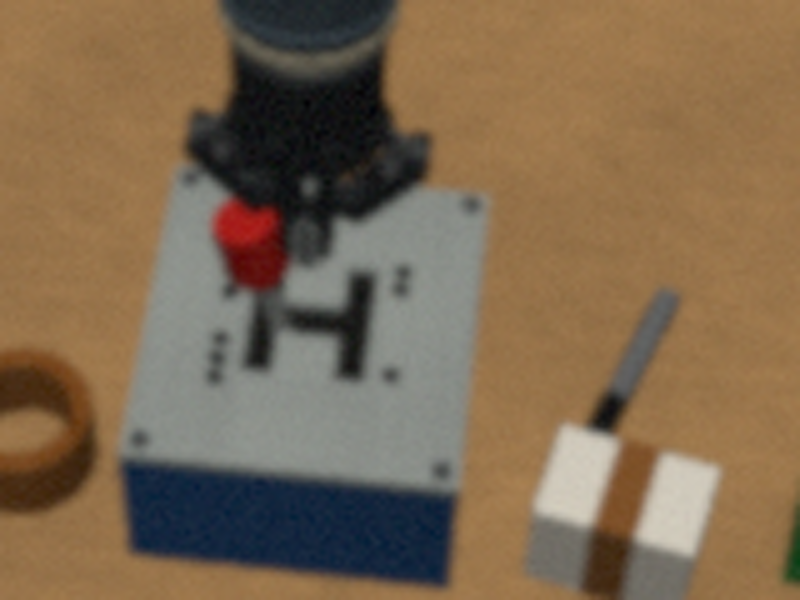

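```bash
python3 -m creep '[0,-0.1,0,0,0,0,-1, 0,-0.2,0,0,0,0,-1, 0,-0.3,0,0,0,0,-1, 0,-0.4,0,0,0,0,-1, 0,-0.5,0,0,0,0,-1, 0,-0.6,0,0,0,0,-1, 0,-0.7,0,0,0,0,-1, 0,-0.75,0,0,0,0,-1, 0,-0.8,0,0,0,0,-1, 0,-0.8,0,0,0,0,-1]'; python3 look.py b7
```

```text
t: 19.5
position: [0.5879, 0.0519, 0.1201]
orientation: [-0.047, 3.14, -0.002]
contact_force: [0.9, 1.8, -1.2]
width: 0.0001
tcp console mm -1.7 -10.1 0.1201 F [ 0.9  1.8 -1.2] t 19.5
scene 0.46 knob mm -3.0 -40.6 z 0.1608
top 0.44 knob mm -55.2 183.0 z 0.001
```

View pics/b7s.png

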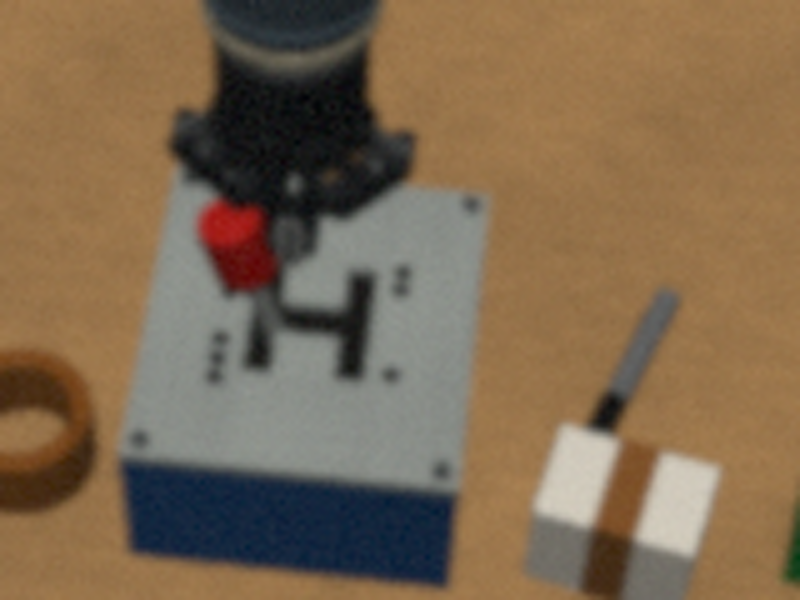

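```bash
python3 -m creep '[0,-0.1,0,0,0,0,-1, 0,-0.15,0,0,0,0,-1, 0,-0.2,0,0,0,0,-1, 0,-0.2,0,0,0,0,-1, 0,-0.2,0,0,0,0,-1, 0,-0.2,0,0,0,0,-1, 0,-0.2,0,0,0,0,-1, 0,-0.2,0,0,0,0,-1, 0,-0.2,0,0,0,0,-1, 0,-0.2,0,0,0,0,-1]'
python3 -m creep '[0,0.5,0,0,0,0,-1, 0,1.2,0,0,0,0,-1, 0,2,0,0,0,0,-1, 0,3,0,0,0,0,-1, 0,4,0,0,0,0,-1, 1,4.5,0,0,0,0,-1, 2.5,4.5,0,0,0,0,-1, 4,4.5,0,0,0,0,-1, 5.5,4.5,0,0,0,0,-1, 7,4.5,0,0,0,0,-1]'; python3 look.py b8
```

```text
t: 20.7
position: [0.588, 0.0499, 0.1202]
orientation: [-0.047, 3.14, -0.002]
contact_force: [0.5, 0.9, -0.3]
width: -0.0003
t: 21.7
position: [0.5153, 0.0929, 0.12]
orientation: [-0.047, 3.14, -0.002]
contact_force: [-0.1, 1.1, 0.2]
width: -0.0001
tcp console mm -72.9 33.4 0.12 F [-0.1  1.1  0.2] t 21.7
scene 0.57 knob mm -0.6 -40.7 z 0.1603
scene 0.27 knob mm 29.3 -25.6 z 0.0984
top 0.62 knob mm -0.1 -40.7 z 0.1573
```

View pics/b8s.png

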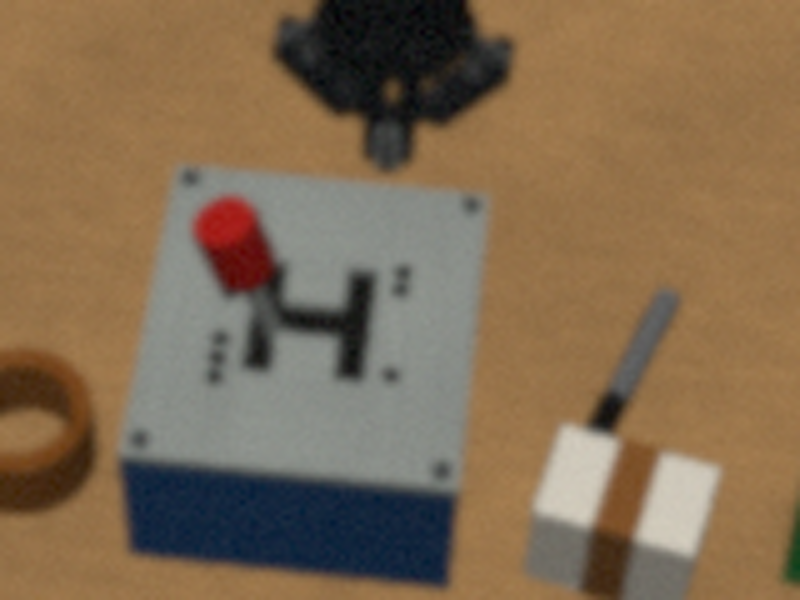

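View pics/b8t.png

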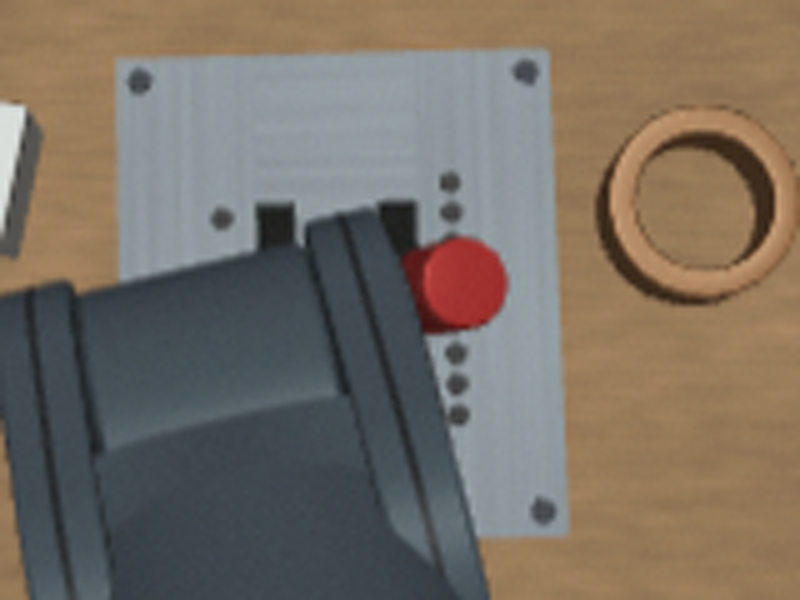

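The lever is in the right-hand column at the cross channel (knob at x≈0, y≈−41). I'll move behind it, then push forward.

```bash
python3 -m creep '[0,-0.8,0.4,0,0,0,-1, 0,-2,0.8,0,0,0,-1, 0,-3.2,1,0,0,0,-1, 0,-4.4,1,0,0,0,-1, 0,-5.6,1,0,0,0,-1, 0,-6.8,1,0,0,0,-1, 0,-7.5,1,0,0,0,-1, -0.8,-7.5,1,0,0,0,-1, -1.8,-7.5,1,0,0,0,-1, -2.8,-7.5,1,0,0,0,-1]'
python3 -m creep '[-0.4,0,0,0,0,0,-1, -0.9,0,0,0,0,0,-1, -1.4,0,0,0,0,0,-1, -1.9,0,0,0,0,0,-1, -2.4,0,0,0,0,0,-1, -2.9,0,0,0,0,0,-1, -3.4,0,0,0,0,0,-1, -3.8,0,0,0,0,0,-1, -4.2,0,0,0,0,0,-1, -4.4,0,0,0,0,0,-1]'; python3 look.py b9
```

```text
t: 22.9
position: [0.5483, 0.0197, 0.1105]
orientation: [-0.049, 3.139, -0.001]
contact_force: [-0.6, 0.5, 0.2]
width: -0.0001
t: 23.9
position: [0.5926, 0.0212, 0.1105]
orientation: [-0.049, 3.139, -0.001]
contact_force: [-0.9, 0.4, 0.5]
width: -0.0001
tcp console mm 1.9 -40.9 0.1105 F [-0.9  0.4  0.5] t 23.9
scene 0.71 knob mm 32.0 -40.8 z 0.156
```

View pics/b9s.png

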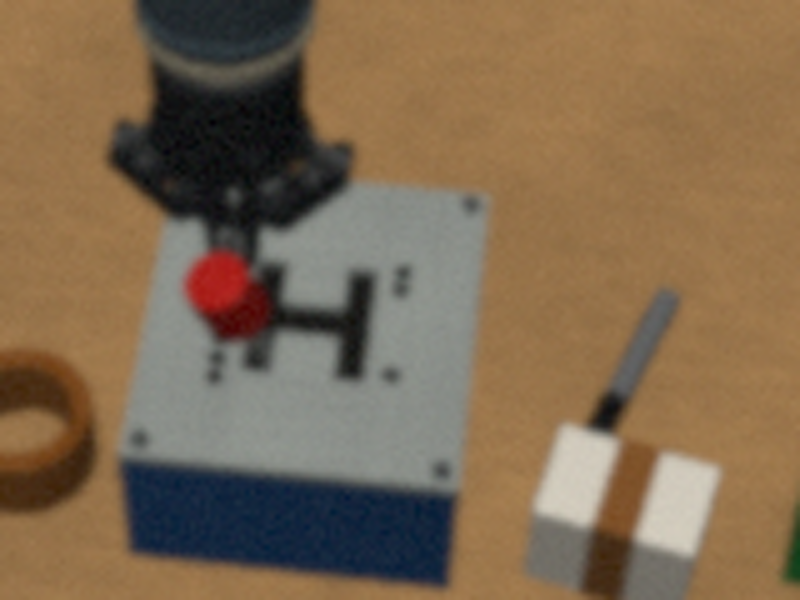

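Going well (knob at +32 mm). Pushing the rest slowly.

```bash
python3 -m creep '[-0.2,0,0,0,0,0,-1, -0.4,0,0,0,0,0,-1, -0.6,0,0,0,0,0,-1, -0.8,0,0,0,0,0,-1, -0.9,0,0,0,0,0,-1, -1,0,0,0,0,0,-1, -1.1,0,0,0,0,0,-1, -1.2,0,0,0,0,0,-1, -1.3,0,0,0,0,0,-1, -1.3,0,0,0,0,0,-1]'; python3 look.py c1
python3 -m creep '[-0.05,0,0,0,0,0,-1, -0.1,0,0,0,0,0,-1, -0.15,0,0,0,0,0,-1, -0.2,0,0,0,0,0,-1, -0.25,0,0,0,0,0,-1, -0.3,0,0,0,0,0,-1, -0.3,0,0,0,0,0,-1, -0.3,0,0,0,0,0,-1, -0.3,0,0,0,0,0,-1, -0.3,0,0,0,0,0,-1]'; python3 look.py c2
```

```text
t: 25.1
position: [0.6055, 0.0214, 0.1107]
orientation: [-0.049, 3.139, -0.001]
contact_force: [-0.9, 0.0, -0.2]
width: -0.0002
tcp console mm 14.8 -41.1 0.1107 F [-0.9  0.  -0.2] t 25.1
scene 0.7 knob mm 46.8 -40.7 z 0.1543
scene 0.48 knob mm 0.2 2.3 z 0.0014
t: 26.3
position: [0.6084, 0.0215, 0.1107]
orientation: [-0.049, 3.138, -0.001]
contact_force: [-0.7, 0.6, -1.1]
width: 0.0001
tcp console mm 17.7 -41.1 0.1107 F [-0.7  0.6 -1.1] t 26.3
scene 0.65 knob mm 49.6 -40.7 z 0.1539
```

View pics/c2s.png

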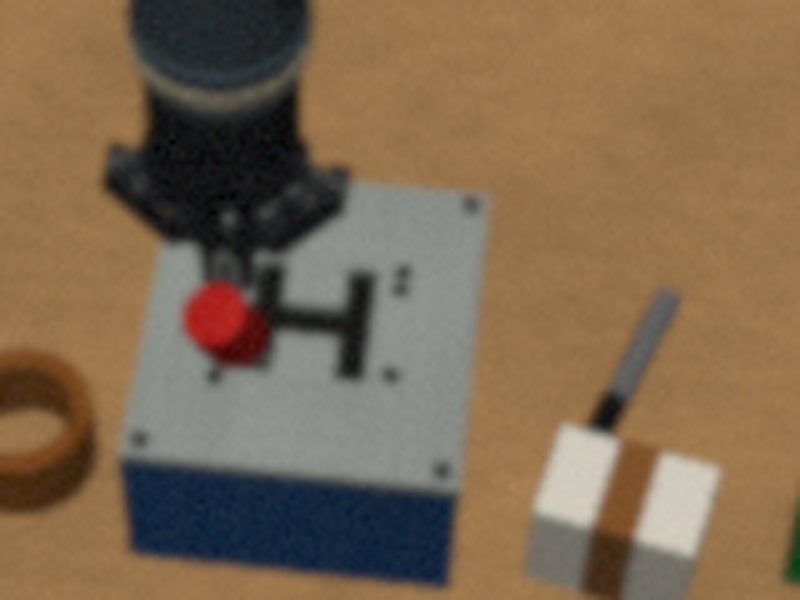

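No end stop felt yet, so I'll go on in small steps until the force rises.

```bash
python3 -m creep '[-0.05,0,0,0,0,0,-1, -0.1,0,0,0,0,0,-1, -0.15,0,0,0,0,0,-1, -0.2,0,0,0,0,0,-1, -0.25,0,0,0,0,0,-1, -0.3,0,0,0,0,0,-1, -0.3,0,0,0,0,0,-1, -0.3,0,0,0,0,0,-1, -0.3,0,0,0,0,0,-1, -0.3,0,0,0,0,0,-1]'; python3 look.py c3
```

```text
t: 27.5
position: [0.6113, 0.0217, 0.1107]
orientation: [-0.049, 3.139, -0.001]
contact_force: [-2.1, 0.4, -0.5]
width: 0.0002
tcp console mm 20.6 -41.1 0.1107 F [-2.1  0.4 -0.5] t 27.5
scene 0.62 knob mm 55.5 -40.9 z 0.1514
```

```bash
python3 -m creep '[-0.05,0,0,0,0,0,-1, -0.1,0,0,0,0,0,-1, -0.15,0,0,0,0,0,-1, -0.2,0,0,0,0,0,-1, -0.2,0,0,0,0,0,-1, -0.2,0,0,0,0,0,-1, -0.2,0,0,0,0,0,-1, -0.2,0,0,0,0,0,-1, -0.2,0,0,0,0,0,-1, -0.2,0,0,0,0,0,-1]'; python3 look.py c4
```

```text
t: 28.7
position: [0.6123, 0.0217, 0.1105]
orientation: [-0.049, 3.14, -0.001]
contact_force: [-5.3, -0.7, 1.3]
width: -0.0
tcp console mm 21.7 -41.1 0.1105 F [-5.3 -0.7  1.3] t 28.7
scene 0.75 knob mm 53.1 -39.9 z 0.1516
```

View pics/c4s.png

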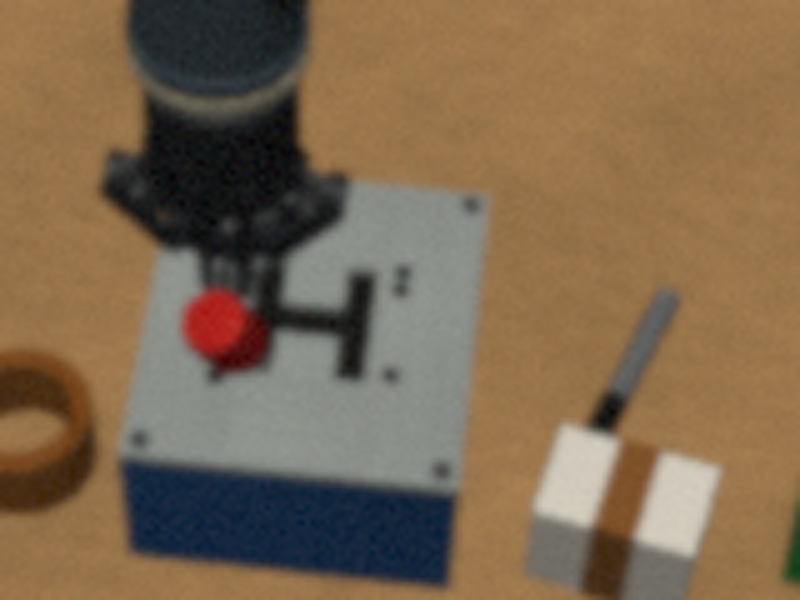

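The stop has been reached: force rose from 2 to 5.3 N, and the tool came up short of its target. I'll back straight off, retreat clear and check.

```bash
python3 -m creep '[0.3,0,0,0,0,0,-1, 0.8,0,0,0,0,0,-1, 1.6,0,0,0,0,0,-1, 2.6,0,0,0,0,0,-1, 3.8,0,0,0,0,0,-1, 5,0,0,0,0,0,-1, 6.5,0,0,0,0,0,-1, 8,0,-1,0,0,0,-1, 9.5,0,-3,0,0,0,-1, 11,0,-5,0,0,0,-1]'
python3 -m creep '[2,2,-1,0,0,0,-1, 3,5,-2,0,0,0,-1, 3,9,-3,0,0,0,-1, 3,13,-3,0,0,0,-1, 3,16,-3,0,0,0,-1, 3,18,-3,0,0,0,-1, 3,20,-3,0,0,0,-1, 3,21,-3,0,0,0,-1, 3,22,-3,0,0,0,-1, 3,22,-3,0,0,0,-1]'; python3 look.py d1
```

```text
t: 29.9
position: [0.5009, 0.0182, 0.1608]
orientation: [-0.049, 3.141, -0.001]
contact_force: [-0.1, -0.5, -0.1]
width: -0.0001
t: 30.9
position: [0.4638, 0.2379, 0.1907]
orientation: [-0.051, 3.141, -0.0]
contact_force: [0.5, 0.1, 0.0]
width: 0.0002
tcp console mm -119.4 180.0 0.1907 F [0.5 0.1 0. ] t 30.9
scene 0.79 knob mm 52.9 -41.6 z 0.153
scene 0.5 knob mm -0.8 1.2 z -0.0013
top 0.84 knob mm 54.5 -38.3 z 0.1496
```

View pics/d1s.png

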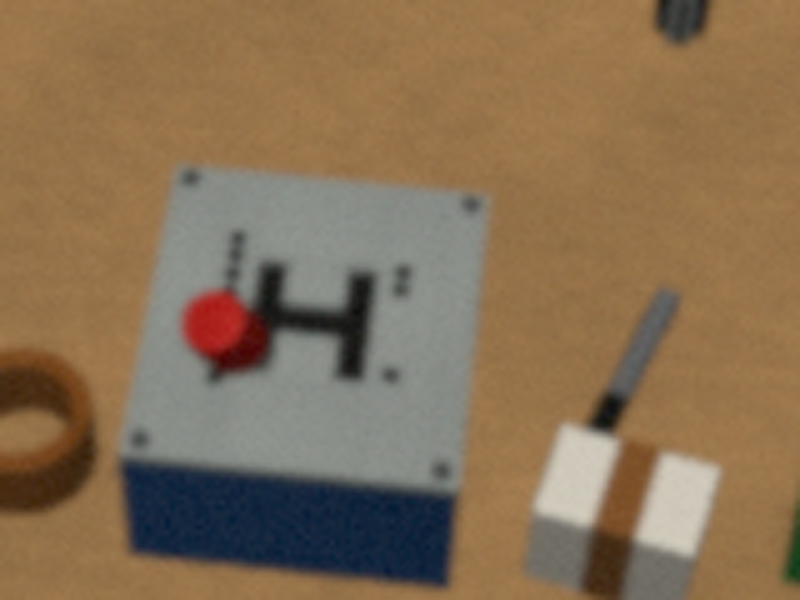

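View pics/d1t.png

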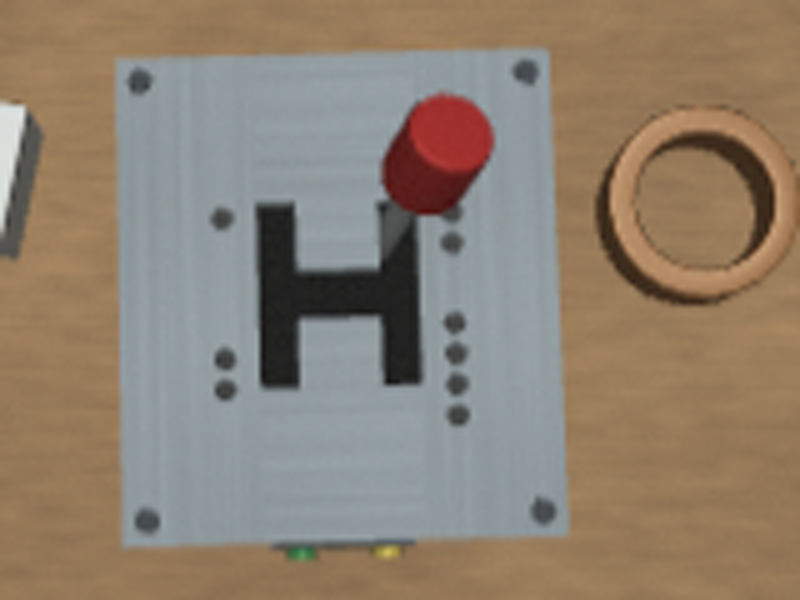

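Both views show the knob leaning fully forward in the far-right slot (scene (215,325), top (450,135)). The roll, carton and marker haven't moved, and the robot is clear. Handing in.

```bash
python3 -c "
from bench import ctrl; print(ctrl.finish_job())"
```

```text
the job is handed in; nothing more can be done
None
```

The selector lever is fully home in slot three, and the job was handed in at about 31 s of the 64 s allowed. I used the shut fingertips to push it from slot two forward to the cross channel. From there I pushed it right, at about 1.7 N and without dipping into slot four. I then pushed it forward until it met the end stop, where the force rose from 2 to about 5 N.

**Last checks:** after the arm backed off, both cameras put the knob about 53–54 mm forward and 38–42 mm right of the gate centre. That fits a lever fully home in slot three, a little past the stated 0.32 rad. The tape roll, small carton and marker look unmoved in the pictures. The robot was touching nothing.

**What disagreed:** the fingertips really sit about 35 mm higher than the reported tool position. My first push therefore passed over the knob without touching it. I found this by lowering beside the knob, feeling no contact, and comparing the two camera views. I then corrected the working height for every later push.

**Not measured:** I had no reading of knob lift. Sideways and vertical forces stayed near zero during the pushes, well below the roughly 10 N needed to raise it.

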